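Inspect a chased brass disc under the loupe

ROBOT

A 6-joint arm with a two-finger parallel gripper is mounted at the origin on the work surface. World frame = base frame: x ahead of the robot, y to its left, z up, the work surface at z = 0. Lengths are in m, angles in degrees, forces in N, time in s.
With the tool pointing down it reaches from about 0.325 to 0.85 m from the base axis. Payload 15.5 kg.
Tool frame: the origin (TCP) lies midway between the tips of the shut fingers; the grasp point (between the pads) lies 19 mm behind it; z points along the fingers, y is the line along which they close (so a half turn about z gives the same grasp; the last joint's range is limited). The gripper opens to 91 mm and grips with 3 to 60 N. Pads are 32 mm wide; open, the fingers measure 118 mm over their backs; the gripper's body (76 mm by 178 mm) begins 60 mm behind the grasp point.
Start: joints at [64.544, 28.281, 77.091, -0, 74.628, -5.472], TCP at [0.214, 0.587, 0.184] pointing down, gripper open.
Joint ranges: [-166.48, 166.48], [-47.26, 123.95], [12.59, 153.08], [-70.14, 250.14], [6.76, 159.57], [-176.63, 176.63]. Speed limits (degrees/s): [108.29, 108.29, 147.25, 172.46, 172.46, 172.46].

INTERFACE

Orientations are given as a 3x3 rotation matrix whose columns are the frame's x, y, z axes.
In Python, from bench import ctrl gives the robot as it stands. The module is installed in compiled form; this text tells all that it offers. Calls block until the motion is done:
- ctrl.goto(position, orientation): joint-space move of the TCP to a pose.
- ctrl.move_l(position, vel=0.15, ori=None, contact_N=None): straight line of the TCP; ori=None keeps the orientation; vel is the mean speed in m/s. With contact_N (N) it stops when the force on the tool has changed by that much, and returns True; else False.
- ctrl.movej(angles): joint-space move.
- ctrl.command_gripper(opening): opening from 0.0 (shut) to 1.0 (fully open); the grip force is fixed at half the most; returns when the fingers have stopped.
- ctrl.sleep(seconds).
- ctrl.ik(position, orientation): joint angles nearest the present ones, or None.
- ctrl.read_camera(name): name is "scene" or "top"; returns the picture (384x512x3 uint8, blue, green, red); there is no depth.
- ctrl.camera_params(name): a dict with "fx", "fy", "cx", "cy" (pixels), "pose" (4x4, takes a point from camera to world coordinates). Camera axes: x right, y up, looking along -z (the intrinsics and any distortion apply to the point x, -y, -z); pixel columns grow to the right and rows downward; lengths in m; the calibration is good to about 2 mm. A picture is of the moment at which its call begins. camera_params takes no time and is no camera call.
A pose or a line that the arm cannot do raises ctrl.MotionError and nothing moves.
- ctrl.sign_off(): hands the job in; it is judged then, once.
Readings, each from a call of its own:
- ctrl.current_t(): time.
- ctrl.current_q(): joint angles.
- ctrl.current_dq(): joint speeds.
- ctrl.current_effort(): joint torques, N m.
- ctrl.current_tool_pos(): TCP position.
- ctrl.current_eef_rot(): TCP orientation.
- ctrl.current_contact_force(): force on the tool from outside, world axes, zero at the start.
- ctrl.current_wrist_torque(): the same for the moment, N m.
- ctrl.current_grip_width(): opening from 0.0 (shut) to 1.0 (fully open).
- ctrl.current_grasp_force(): force on a finger pad.
Only numpy, scipy, OpenCV 4.12 (cv2) and the standard library are available. Lean on these libraries where they do the work, as an engineer would, in place of code of your own. Each camera call takes 0.05 s, during which the arm holds its last target. There are 200 camera calls.

TASK

Seat the work board fully down on the two pegs of the inspection stand (either way round) and let go of it. Then pick up the loupe and hold it level and still in the air, its lens centred over the brass disc at the height marked by the red collar on the gauge post. Finish while still holding the loupe there in the gripper; the loupe must not touch the board, the collar must not be shifted, and the hammer, pin bowl and punch pot are to be left where they are.

Things in the scene. Friction and masses are not known exactly. Their poses are not given: they have to be found in the camera images.
- stand: Fixed inspection stand: bright alloy slab 200 x 84 x 24 mm on the table. Origin at table level, midway between its two pegs; slab from x = -75 to +125 mm, 42 mm either side in y. x runs along the slab, through both pegs, to the gauge post: a fixed brass rod, 10 mm in diameter, at x = +105 mm, its top 169 mm above the table
- seat (a point): point on the slab's top face (24 mm above the table) midway between the pegs, where the centre of the board's underside belongs; axes as the stand's. The two steel pegs, 10 mm in diameter, stand at x = -52 and +52 mm, rising 18 mm above the slab, the upper 6 mm tapering to 4 mm across
- focus_mark (a point): centre of the red collar (24 mm in diameter, 8 mm tall) on the gauge post: the lens centre must be at this height. The collar is somewhere between 91 and 131 mm above the table and slides on the post if pushed with some 3 N. Axes as the stand's
- board: Loose work board: black slab 130 (x) x 60 (y) x 12 mm, about 0.25 kg; on its middle a 55 mm chased brass disc (rises 4 mm), and two 14 mm through holes on its x axis, 52 mm either side of the centre. Lies flat, disc up, on the table to one side of the stand. Origin at the centre of its underside, z up. Can be gripped across its 60 mm width
- loupe: Loose loupe, about 0.14 kg, flat on the table on the stand's other side: light wooden handle 16 mm wide (y), 18 mm tall, from x = -55 to +41 mm; brass neck; clear lens in a steel rim 70 mm across, 10 mm thick, centred at x = +85 mm. Origin on the underside of the handle, within 10 mm of the balance point; x points along the handle to the lens, z up. Grip the handle across y near the origin
- lens (a point): centre of the lens: 85 mm along the loupe's x from its origin and 5 mm above its underside; axes as the loupe's
- hammer: bystander: hammer, 200 mm long, lying on the table beyond the stand; leave it alone
- pin_bowl: bystander: small copper bowl, 76 mm across, 32 mm tall, on the robot's side of the stand; origin under its centre; leave it alone
- punch_pot: bystander: blue pot, 64 mm across and 50 mm tall, holding steel punches that reach 80 mm above the table; origin under its centre; leave it alone
There are look-alikes about, which are no part of the job. What is meant by the board is not green or pink, and is the larger of those in its own colour.

How it is judged (in metres and radians):
On the way, in this order (a step that is already met when the one before it is completed fails the run):
1. the board is seated flat on the stand over both pegs and let go (horizontal distance between board and seat below 0.005 m and z of board in the frame of seat between -0.003 and 0.003 m and angle between board's own z axis and vertical below 0.04 rad and angle between the x axis of board and the x axis of stand, either way round below 0.08 rad and contact force between the fingers and board below 0.1 N), for 0.2 s.
2. the loupe is held level over the disc at the collar's height (horizontal distance between lens and seat below 0.012 m and z of lens in the frame of focus_mark between -0.008 and 0.008 m and angle between loupe's own z axis and vertical below 0.1 rad and contact force between the fingers and loupe above 1 N and linear speed of loupe below 0.02 m/s and angular speed of loupe below 0.2 rad/s and contact force between loupe and board below 0.1 N and contact force between loupe and stand below 0.1 N and contact force between loupe and hammer below 0.1 N and contact force between loupe and pin_bowl below 0.1 N and contact force between loupe and punch_pot below 0.1 N), for 0.2 s.
At the end, for the whole second after the job is handed in: Board flat over both pegs (within 5 mm, 3 mm in height, 0.08 rad), fingers off it; loupe gripped by the fingers, carried by nothing else, lens within 12 mm of the seat point horizontally and 8 mm of the collar's height, tilt under 0.1 rad, under 20 mm/s and 0.2 rad/s, held to the end (all of step 1 and all of step 2); the arm keeps its last pose, push and grip.
It fails at once if the loupe touches the board (contact force between loupe and board above 0.5 N).
It fails at once if the collar is shifted by more than 4 mm (distance of focus_mark from where it was at the start of the episode above 0.004 m).
It fails at once if the hammer is moved by more than 20 mm (distance of hammer from where it was at the start of the episode above 0.02 m).
It fails at once if the pin bowl is moved by more than 20 mm (distance of pin_bowl from where it was at the start of the episode above 0.02 m).
It fails at once if the punch pot is moved by more than 20 mm (distance of punch_pot from where it was at the start of the episode above 0.02 m).
It also fails if it takes over 72 s, if anything falls off the work surface, if the arm or the gripper's body presses on something with over 40 N, if the wrist force passes 120 N, or if a joint passes its speed limit or range.

## Working session

There is one attempt and no reset: what is moved stays moved. The work goes in short steps, each a Python script; the robot and the scene stay as the last script left them, time stands still between calls to the robot, and variables do not carry over. Pictures are saved under pics/ and viewed, at most 10 in all, crops included, and the job is handed in when it is done.

```bash
mkdir -p pics
python3 - <<'E'
from bench import ctrl
import cv2
for n in("scene","top"):
    im=ctrl.read_camera(n); cv2.imwrite(f"pics/{n}0.png",im); p=ctrl.camera_params(n)
    print(n,p)
E
```

```text
scene {'fx': 462.5491854063981, 'fy': 462.5491854063981, 'cx': 253.04208627052105, 'cy': 184.0721198531356, 'pose': array([[-0.73481994, -0.57468448,  0.36024631,  0.96258382],
       [ 0.67807525, -0.6099629 ,  0.4100722 ,  0.54312479],
       [-0.01592525,  0.54560334,  0.83789223,  1.04368077],
       [ 0.        ,  0.        ,  0.        ,  1.        ]])}
top {'fx': 402.0615425407311, 'fy': 402.0615425407311, 'cx': 258.1650725522087, 'cy': 193.10823874184675, 'pose': array([[-0.02896312,  0.99711677, -0.07013766,  0.50795689],
       [-0.99957282, -0.02916626, -0.00187364,  0.08666994],
       [-0.00391389,  0.07005344,  0.99753556,  1.02149059],
       [ 0.        ,  0.        ,  0.        ,  1.        ]])}
```

View pics/scene0.png

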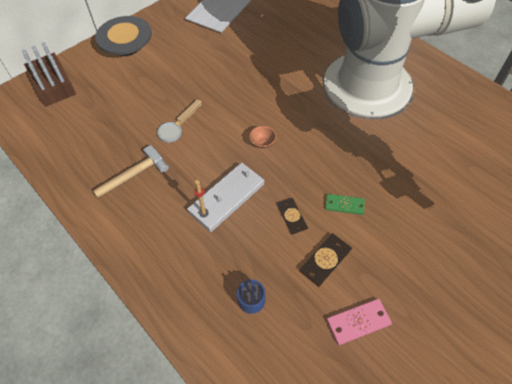

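View pics/top0.png

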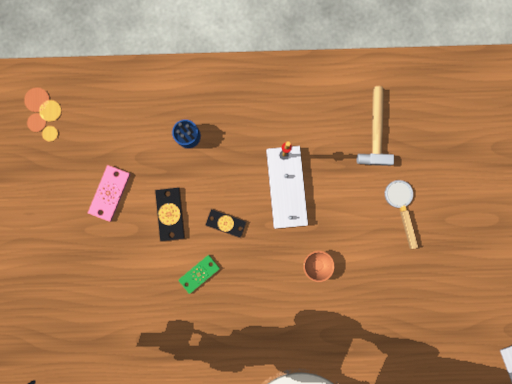

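The scene view shows the larger black board at (326,259), stand (227,196) with the red collar at (200,192), loupe lens (169,132), bowl (262,136), and pot (251,296). In the top view: board (170,214), stand (288,187) with collar (287,150), loupe lens (399,194) with handle to (414,247), hammer (377,125), bowl (319,266), and pot (186,133).

```bash
cat > h.py <<'E'
import numpy as np, cv2
from bench import ctrl
P={n:ctrl.camera_params(n) for n in("scene","top")}
def ray(n,uv):
    p=P[n]; d=np.array([(uv[0]-p["cx"])/p["fx"],-(uv[1]-p["cy"])/p["fy"],-1.])
    return p["pose"][:3,3],p["pose"][:3,:3]@d
def plane(n,uv,z):
    o,d=ray(n,uv); return o+d*(z-o[2])/d[2]
def tri(a,b):
    (o1,d1),(o2,d2)=ray("top",a),ray("scene",b)
    s=np.linalg.lstsq(np.c_[d1,-d2],o2-o1,rcond=None)[0]
    p,q=o1+s[0]*d1,o2+s[1]*d2
    return (p+q)/2,np.linalg.norm(p-q)*1e3
def proj(n,X):
    p=P[n]; c=p["pose"][:3,:3].T@(np.asarray(X)-p["pose"][:3,3])
    return np.array([p["cx"]-p["fx"]*c[0]/c[2],p["cy"]+p["fy"]*c[1]/c[2]])
def blob(im,lo,hi,box):
    "largest contour of an HSV mask within box u0,v0,u1,v1"
    u0,v0,u1,v1=box; h=cv2.cvtColor(im[v0:v1,u0:u1],cv2.COLOR_BGR2HSV)
    m=cv2.inRange(h,np.array(lo),np.array(hi))
    c=max(cv2.findContours(m,cv2.RETR_EXTERNAL,cv2.CHAIN_APPROX_NONE)[0],key=cv2.contourArea)
    mm=np.zeros_like(m);cv2.drawContours(mm,[c],-1,255,-1); M=cv2.moments(mm,True)
    return c+np.array([u0,v0]),np.array([M["m10"],M["m01"]])/M["m00"]+[u0,v0],M["m00"]
E
cat > m.py <<'E'
from h import *
np.set_printoptions(precision=4,suppress=True)
T,S=cv2.imread("pics/top0.png"),cv2.imread("pics/scene0.png")
B={"disc":((10,90,110),(30,255,255),(150,180,190,245),(300,235,350,285)),
"board":((0,0,0),(180,255,60),(150,180,190,245),(295,230,358,288)),
"stand":((0,0,120),(180,60,255),(258,140,315,235),(182,158,270,232)),
"collar":((0,180,110),(6,255,255),(270,135,300,165),(190,170,215,205)),
"lens":((0,0,110),(180,75,255),(375,170,420,215),(150,115,187,147)),
"handle":((8,80,150),(24,170,255),(395,203,425,255),(174,94,206,130))}
for k,(lo,hi,bt,bs) in B.items():
    r=[blob(i,lo,hi,b) for i,b in((T,bt),(S,bs))]
    X,e=tri(r[0][1],r[1][1]); print(k,"top",r[0][1],r[0][2],"scene",r[1][1],r[1][2],"X",X,"gap mm %.1f"%e)
    rect=[cv2.minAreaRect(q[0]) for q in r]; print("   rects",[np.round(np.r_[q[0],q[1],q[2]],1) for q in rect])
    for i,q in zip((T,S),r): cv2.drawContours(i,[q[0]],-1,(255,255,0),1) if 0 else None
    if k in("stand","board"):
        for n,q in zip(("top","scene"),r):
            a=cv2.approxPolyDP(cv2.convexHull(q[0]),4,True)[:,0]; print("   poly",n,a.tolist())
z=lambda i,u0,v0,u1,v1,s:cv2.resize(i[v0:v1,u0:u1],None,fx=s,fy=s,interpolation=cv2.INTER_CUBIC)
C=np.zeros((600,800,3),np.uint8)
def put(a,x,y): C[y:y+a.shape[0],x:x+a.shape[1]]=a
put(z(T,260,135,320,235,5),0,0); put(z(S,180,155,270,235,5),310,0)
put(z(T,375,170,425,190+30,2),310,410);put(z(T,148,180,198,250,2),420,410);put(z(S,295,230,360,290,2),530,410);put(z(S,150,90,210,150,2),670,410)
cv2.imwrite("pics/mont.png",C)
E
python3 m.py
```

```text
disc top [169.5 212. ] 2600.0 scene [339.7867 273.4431] 483.0 X [ 0.5281  0.3399 -0.05  ] gap mm 35.3
   rects [array([169.5, 212. ,  64. ,  39. ,  90. ]), array([335., 268.,  32.,  28.,  90.])]
board top [169.9644 214.0483] 787.0 scene [313.1682 270.9327] 327.0 X [ 0.5465  0.3133 -0.0482] gap mm 33.2
   rects [array([169.5, 213.9,  50.8,  24. ,  83.9]), array([315. , 270.5,  24.4,  19.2,  37.9])]
   poly top [[178, 188], [184, 237], [161, 240], [156, 190]]
   poly scene [[330, 271], [318, 285], [300, 270], [312, 256]]
stand top [286.5687 188.1707] 2648.0 scene [227.2503 195.4702] 2297.0 X [0.5902 0.0159 0.0068] gap mm 1.3
   rects [array([286.5, 186.6,  80.3,  34.4,  84.3]), array([226.1, 195.3,  33.9,  76.5,  47.9])]
   poly top [[299, 146], [307, 224], [274, 228], [266, 150]]
   poly scene [[243, 163], [263, 184], [209, 231], [187, 208]]Traceback (most recent call last):
  File "m.py", line 11, in <module>
    r=[blob(i,lo,hi,b) for i,b in((T,bt),(S,bs))]
       ~~~~^^^^^^^^^^^
  File "h.py", line 21, in blob
    c=max(cv2.findContours(m,cv2.RETR_EXTERNAL,cv2.CHAIN_APPROX_NONE)[0],key=cv2.contourArea)
ValueError: max() iterable argument is empty
```

```bash
python3 - <<'E'
import re
s=open('m.py').read()
s=s.replace("for k,(lo,hi,bt,bs) in B.items():\n","HT,HS=[cv2.cvtColor(i,cv2.COLOR_BGR2HSV) for i in(T,S)]\nprint([ (HT[v,u].tolist(),a) for u,v,a in((169,212,'disc'),(190,250,'wood'),(286,150,'col'),(287,147,'col'),(399,194,'lens'),(409,230,'han'),(387,194,'rim'))],[(HS[v,u].tolist(),a) for u,v,a in((326,259,'disc'),(345,230,'wood'),(200,192,'col'),(201,191,'col'),(169,132,'lens'),(190,112,'han'),(295,300,'wood'))])\nfor k,(lo,hi,bt,bs) in B.items():\n  try:\n")
b=s.index("  try:\n")+7; e=s.index("z=lambda")
s=s[:b]+"".join("  "+l+"\n" for l in s[b:e].splitlines())+"  except Exception as x: print(k,x)\n"+s[e:]
open('m.py','w').write(s)
E
python3 m.py
```

```text
[([14, 153, 234], 'disc'), ([13, 151, 187], 'wood'), ([1, 204, 230], 'col'), ([18, 156, 108], 'col'), ([26, 8, 228], 'lens'), ([18, 107, 232], 'han'), ([105, 2, 206], 'rim')] [([12, 126, 188], 'disc'), ([13, 121, 152], 'wood'), ([11, 138, 187], 'col'), ([7, 147, 179], 'col'), ([27, 14, 185], 'lens'), ([17, 92, 189], 'han'), ([13, 121, 135], 'wood')]
disc top [169.5 212. ] 2600.0 scene [339.7867 273.4431] 483.0 X [ 0.5281  0.3399 -0.05  ] gap mm 35.3
   rects [array([169.5, 212. ,  64. ,  39. ,  90. ]), array([335., 268.,  32.,  28.,  90.])]
board top [169.9644 214.0483] 787.0 scene [313.1682 270.9327] 327.0 X [ 0.5465  0.3133 -0.0482] gap mm 33.2
   rects [array([169.5, 213.9,  50.8,  24. ,  83.9]), array([315. , 270.5,  24.4,  19.2,  37.9])]
   poly top [[178, 188], [184, 237], [161, 240], [156, 190]]
   poly scene [[330, 271], [318, 285], [300, 270], [312, 256]]
stand top [286.5687 188.1707] 2648.0 scene [227.2503 195.4702] 2297.0 X [0.5902 0.0159 0.0068] gap mm 1.3
   rects [array([286.5, 186.6,  80.3,  34.4,  84.3]), array([226.1, 195.3,  33.9,  76.5,  47.9])]
   poly top [[299, 146], [307, 224], [274, 228], [266, 150]]
   poly scene [[243, 163], [263, 184], [209, 231], [187, 208]]
collar max() iterable argument is empty
lens top [398.6714 193.4167] 636.0 scene [168.9784 131.765 ] 417.0 X [ 0.5689 -0.2688  0.0007] gap mm 1.0
   rects [array([398.5, 193.2,  27.3,  28.6,  74.1]), array([169., 132.,  20.,  24.,  90.])]
handle top [408.993  229.6824] 1294.0 scene [189.559  114.1491] 322.0 X [ 0.4752 -0.2957 -0.0171] gap mm 0.9
   rects [array([409.5, 228.5,  51. ,  29. ,  90. ]), array([193.3, 117.2,  21.6,  33.3,  47.1])]
```

View pics/mont.png

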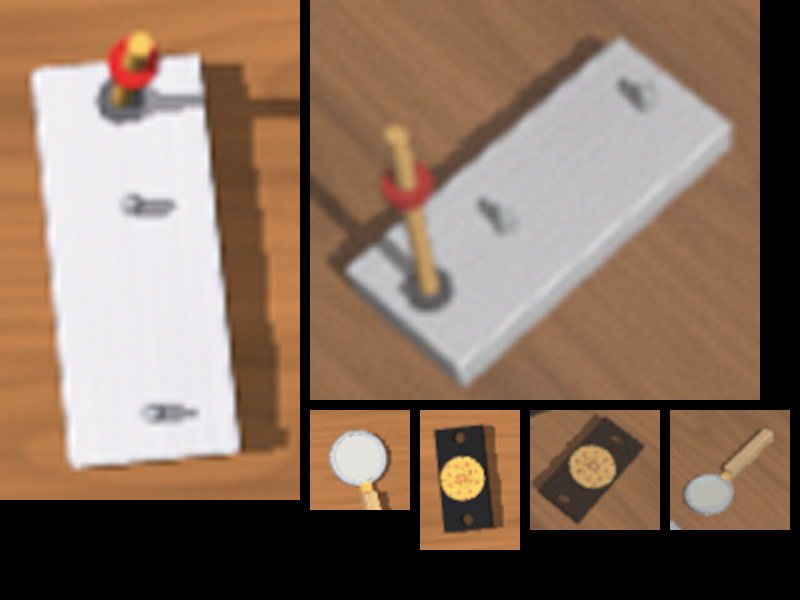

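The montage shows the stand pegs at about (286.4,176) and (290.4,217.4) in the top view. The collar is at about (287,147.5) in top and (199.5,192.3) in scene. The lens centre is at (398.7,193.4) in top, and the board disc is at about (169,213) in top.

```bash
cat > m2.py <<'E'
from h import *
from scipy.optimize import least_squares
np.set_printoptions(precision=4,suppress=True)
def hull(im,lo,hi,box,amin):
    u0,v0,u1,v1=box; m=cv2.inRange(cv2.cvtColor(im[v0:v1,u0:u1],cv2.COLOR_BGR2HSV),np.array(lo),np.array(hi))
    cs=[c for c in cv2.findContours(m,cv2.RETR_EXTERNAL,cv2.CHAIN_APPROX_NONE)[0] if cv2.contourArea(c)>=amin]
    return cv2.convexHull(np.vstack(cs))+np.array([u0,v0])
def cen(h): M=cv2.moments(h); return np.array([M["m10"],M["m01"]])/M["m00"]
def quad(h):
    # 4 corners of the hull, subpixel: fit lines to hull-mask edge points between rough corners
    r=cv2.approxPolyDP(h,4,True)[:,0].astype(float); return r
def measure(T,S):
    I={"top":T,"scene":S}; R={}
    b={n:hull(I[n],(0,0,0),(180,255,v),bx,20) for n,v,bx in(("top",60,(150,180,190,245)),("scene",75,(297,232,355,287)))}
    d={}
    for n in b:
        m=np.zeros(T.shape[:2],np.uint8); cv2.fillConvexPoly(m,b[n],255); m=cv2.erode(m,np.ones((3,3)))
        br=cv2.inRange(I[n],(0,0,100),(255,255,255))&m
        c=max(cv2.findContours(br,0,cv2.CHAIN_APPROX_NONE)[0],key=cv2.contourArea); d[n]=np.array(cv2.fitEllipse(cv2.convexHull(c))[0]) 
    R["disc"]=tri(d["top"],d["scene"]); R["boardhull"]=tri(cen(b["top"]),cen(b["scene"]))
    print("hull px",cen(b["top"]),cen(b["scene"]),"disc px",d["top"],d["scene"])
    q=np.array([plane("top",p,.012)[:2] for p in cv2.boxPoints(cv2.minAreaRect(b["top"]))])
    e=q[1]-q[0] if np.linalg.norm(q[1]-q[0])>np.linalg.norm(q[2]-q[1]) else q[2]-q[1]
    R["board_yaw"]=np.degrees(np.arctan2(e[1],e[0])); R["board_size"]=sorted([np.linalg.norm(q[1]-q[0]),np.linalg.norm(q[2]-q[1])])
    R["board_c"]=q.mean(0)
    t=cv2.inRange(cv2.cvtColor(T,cv2.COLOR_BGR2HSV),(0,0,0),(180,255,255))
    red=lambda n,v,bx:hull(I[n],(0,150 if n=="top" else 140,v),(7,255,255),bx,3)
    def redc(n,bx):
        u0,v0,u1,v1=bx; a=I[n][v0:v1,u0:u1].astype(int); m=((a[...,2]>2.2*a[...,1])&(a[...,2]>90)).astype(np.uint8)
        ys,xs=np.nonzero(m); return np.array([(xs.min()+xs.max())/2+u0,(ys.min()+ys.max())/2+v0]),len(xs)
    ct,cs=redc("top",(270,135,300,165)),redc("scene",(190,170,215,205)); print("collar px",ct,cs)
    R["collar"]=tri(ct[0],cs[0])
    for n,c in(("scene",[(242,162.6),(264.6,180),(210.6,228.6),(187.4,209)]),("top",[(299.8,146),(307.5,225),(274,228.3),(266.5,149.5)])):
        w=np.array([plane(n,p,.024)[:2] for p in c]); print("stand corners",n,w.tolist(),"sides",np.linalg.norm(w-np.roll(w,1,0),axis=1),"c",w.mean(0))
    R["peg_near"]=tri((290.2,217.4),(180+(645-310)/5,155+96/5)); R["peg_far"]=tri((286.3,175.9),(180+(500-310)/5,155+217/5))
    lt=blob(T,(0,0,110),(180,75,255),(375,170,420,215))[1]; ls=blob(S,(0,0,110),(180,75,255),(150,115,187,147))[1]
    R["lens"]=tri(lt,ls)
    ht=blob(T,(14,70,205),(25,130,255),(400,206,425,255)); hs=blob(S,(14,70,165),(24,108,255),(176,94,206,130))
    print("handle",ht[1:],cv2.minAreaRect(ht[0]),hs[1:],cv2.minAreaRect(hs[0]))
    R["handle"]=tri(ht[1],hs[1])
    return R
if __name__=="__main__":
    for k,v in measure(cv2.imread("pics/top0.png"),cv2.imread("pics/scene0.png")).items(): print(k,v)
    R=cv2.Rodrigues(np.array([np.pi,0,0]))[0]
    ctrl.goto([0.48,0.31,0.18],R); print(ctrl.current_tool_pos(),ctrl.current_q(),ctrl.current_t())
E
python3 m2.py
```

```text
hull px [169.5949 214.0224] [324.8271 259.3513] disc px [168.764 213.704] [325.7438 257.8713]
collar px (array([286. , 147.5]), 47) (array([199. , 192.5]), 31)
stand corners scene [[0.4988322489619319, -0.027584245984768385], [0.4932089942482496, 0.05560479871221741], [0.6901592774377574, 0.06873492067415776], [0.697366904568196, -0.01493917907043274]] sides [0.1989 0.0834 0.1974 0.084 ] c [0.5949 0.0205]
stand corners top [[0.6933661928738637, -0.019206544914709925], [0.49552453940955243, -0.031077510232929678], [0.4897932064091171, 0.05194929328807067], [0.6869840683953392, 0.06449240502789068]] sides [0.0839 0.1982 0.0832 0.1976] c [0.5914 0.0165]
handle (array([409.2205, 229.0984]), 254.0) ((409.28076171875, 229.19615173339844), (38.76595687866211, 6.753345966339111), 74.74488067626953) (array([189.4255, 110.7979]), 188.0) ((189.46084594726562, 110.87028503417969), (6.825846195220947, 28.95935821533203), 46.636573791503906)
disc (array([0.5343, 0.3141, 0.0109]), np.float64(1.6050558039124416))
boardhull (array([0.5342, 0.3136, 0.0013]), np.float64(3.169810598143378))
board_yaw -174.81994401611982
board_size [np.float64(0.060388274116030004), np.float64(0.1274903776026192)]
board_c [0.5334 0.3126]
collar (array([0.6737, 0.0217, 0.1198]), np.float64(1.8938217817548864))
peg_near (array([0.5155, 0.0111, 0.0262]), np.float64(0.12686021894599545))
peg_far (array([0.6198, 0.0164, 0.0258]), np.float64(2.5656976142552295))
lens (array([ 0.5689, -0.2688,  0.0007]), np.float64(1.0371211143648797))
handle (array([ 0.4775, -0.2881,  0.0057]), np.float64(0.33477638711266283))
[0.4798 0.3104 0.18  ] [ 26.9085  24.1635  85.0922   0.005   70.7439 116.8202] 2.025
```

```bash
cat >> h.py <<'E'
def Rz(deg):
    c,s=np.cos(np.radians(deg)),np.sin(np.radians(deg)); return np.array([[c,s,0],[s,-c,0],[0,0,-1.]])
def avg(a,b,z): return (plane("top",a,z)+plane("scene",b,z))/2
E
python3 - <<'E'
from h import *
np.set_printoptions(precision=4,suppress=True)
a,b=(169.6,214.02),(324.8,259.35); print("board",plane("top",a,.01),plane("scene",b,.01))
d1,d2=(168.76,213.7),(325.74,257.87); print("disc",plane("top",d1,.016),plane("scene",d2,.016))
print("posttop",tri((288,143),(197.4,181)))
c=(avg(a,b,.01)+avg(d1,d2,.016))/2; print("c",c)
R=Rz(5.2)
ctrl.goto([c[0],c[1],.09],R); print("q",ctrl.current_q())
hit=ctrl.move_l([c[0],c[1],.004],vel=.06,contact_N=8); print(hit,ctrl.current_tool_pos())
if not hit:
    ctrl.command_gripper(0.0); print("grip",ctrl.current_grip_width()*91,ctrl.current_grasp_force())
    ctrl.move_l([c[0],c[1],.12],vel=.1); print(ctrl.current_grip_width()*91,ctrl.current_grasp_force(),ctrl.current_contact_force())
    for n in("scene","top"): cv2.imwrite(f"pics/{n}1.png",ctrl.read_camera(n))
    T,S=cv2.imread("pics/top1.png"),cv2.imread("pics/scene1.png")
    cv2.imwrite("pics/m1.png",np.hstack([cv2.resize(T[150:290,90:250],None,fx=2.4,fy=2.4),cv2.resize(S[150:290,260:420],None,fx=2.4,fy=2.4)]))
E
```

```text
board [0.5329 0.3127 0.01  ] [0.539  0.3144 0.01  ]
disc [0.5336 0.3135 0.016 ] [0.537  0.3147 0.016 ]
posttop (array([0.6732, 0.0217, 0.1689]), np.float64(1.2283100835392606))
c [0.5356 0.3138 0.013 ]
q [ 24.8906  33.5633  83.6438   0.0103  62.8638 109.7141]
False [0.5359 0.3139 0.0044]
grip 0.2985018330013927 0.0
0.22840022491078316 0.0 [ 0.6289  0.1329 -0.0536]
```

View pics/m1.png

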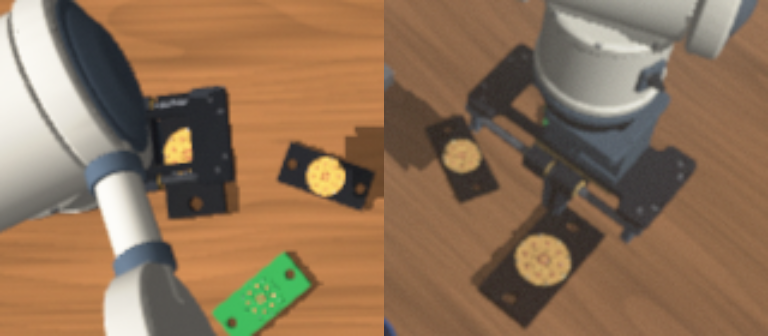

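The top and scene crops show the board still lying unmoved, with its disc at scene (326,257.5). The shut fingers are above it at scene (331,237), so nothing was gripped. I'll check where the TCP projects.

Run:
```python
from h import *
p=ctrl.current_tool_pos(); print(p,ctrl.current_eef_rot(),ctrl.current_q(),ctrl.current_t())
print("tcp px",proj("scene",p),proj("top",p),"at table",proj("scene",[p[0],p[1],0.004]))
T,S=cv2.imread("pics/top1.png"),cv2.imread("pics/scene1.png")
ctrl.command_gripper(1.0)
print(ctrl.current_grip_width())
S2=ctrl.read_camera("scene")
cv2.imwrite("pics/m2.png",np.hstack([cv2.resize(i[190:290,290:390],None,fx=4,fy=4,interpolation=cv2.INTER_CUBIC) for i in(S,S2)]))
```

```text
[0.53531743 0.31364072 0.11934099] [[ 9.95887335e-01  9.05948006e-02 -9.99367430e-04]
 [ 9.05943480e-02 -9.95887757e-01 -4.89329050e-04]
 [-1.03958846e-03  3.96779562e-04 -9.99999381e-01]] [ 2.48542907e+01  3.16530530e+01  8.20004557e+01 -1.49805134e-03
  6.64102315e+01  1.09657076e+02] 6.8833
tcp px [331.33516715 237.81378868] [158.28792793 212.06314498] at table [325.33348944 259.18205071]
1.0009089667146935
```

View pics/m2.png

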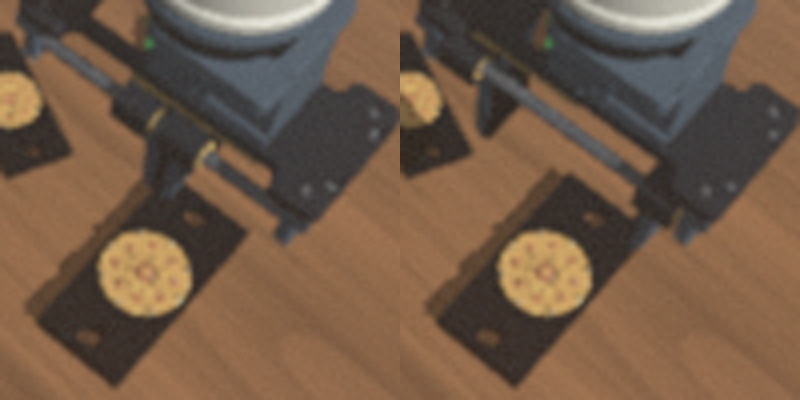

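The left crop (fingers shut) and right crop (open) show the board lying flat, unmoved, and straddled by the open fingertips at scene (312,222) and (352,250). TCP and pixels agree, so I'll retry the grasp with diagnostics.

Run:
```python
from h import *
np.set_printoptions(precision=4,suppress=True)
def st(s): print(s,ctrl.current_t(),ctrl.current_tool_pos(),"w %.1f"%(ctrl.current_grip_width()*91),"f %.1f"%ctrl.current_grasp_force(),ctrl.current_contact_force(),flush=True)
S0=ctrl.read_camera("scene")
print(ctrl.move_l([.5356,.3138,.004],vel=.06,ori=Rz(5.2),contact_N=8)); st("down")
S1=ctrl.read_camera("scene")
for o in(.8,.72,.68,.64,.6):
    ctrl.command_gripper(o); st(o)
S2=ctrl.read_camera("scene")
cv2.imwrite("pics/m3.png",np.hstack([cv2.resize(i[200:290,290:380],None,fx=4,fy=4,interpolation=cv2.INTER_CUBIC) for i in(S1,S2)]))
```

```text
False
down 10.4583 [0.5358 0.3139 0.0043] w 91.0 f 0.0 [-0.0392  0.1125 -0.5026]
0.8 10.9917 [0.5356 0.3138 0.004 ] w 72.9 f 0.0 [ 0.2081  0.4376 -0.3466]
0.72 11.3333 [0.5356 0.3138 0.004 ] w 65.5 f 0.0 [ 0.2011  0.4072 -1.4143]
0.68 11.625 [0.5356 0.3138 0.004 ] w 61.9 f 0.0 [-0.3936  0.3255 -0.235 ]
0.64 11.9167 [0.5356 0.3138 0.004 ] w 58.3 f 0.0 [-0.3465 -0.5333 -0.2462]
0.6 12.2083 [0.5356 0.3138 0.004 ] w 54.6 f 0.0 [-0.9649  0.1135 -0.1857]
```

View pics/m3.png

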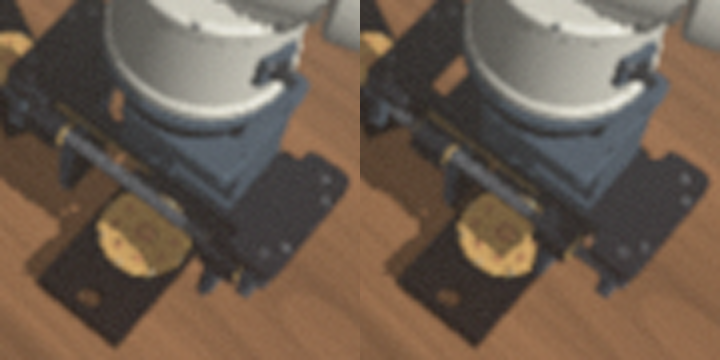

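The crops at the bottom of the descent show the fingers going through the board's outline (jaw at 54 mm) with no contact force. I'll test directly by pressing the shut fingers down onto the disc.

Run:
```python
from h import *
np.set_printoptions(precision=4,suppress=True)
R=Rz(5.2)
ctrl.move_l([.5356,.3138,.035],vel=.15,ori=R); ctrl.command_gripper(0.0)
print(ctrl.move_l([.5356,.3138,.003],vel=.04,contact_N=5),ctrl.current_tool_pos(),ctrl.current_contact_force(),ctrl.current_t())
S1=ctrl.read_camera("scene");T1=ctrl.read_camera("top")
cv2.imwrite("pics/m4.png",np.hstack([cv2.resize(S1[200:300,280:380],None,fx=4,fy=4,interpolation=cv2.INTER_CUBIC),cv2.resize(T1[160:260,120:220],None,fx=4,fy=4,interpolation=cv2.INTER_CUBIC)]))
```

```text
False [0.5357 0.3139 0.0032] [-0.2296  0.4445  0.6802] 14.475
```

View pics/m4.png

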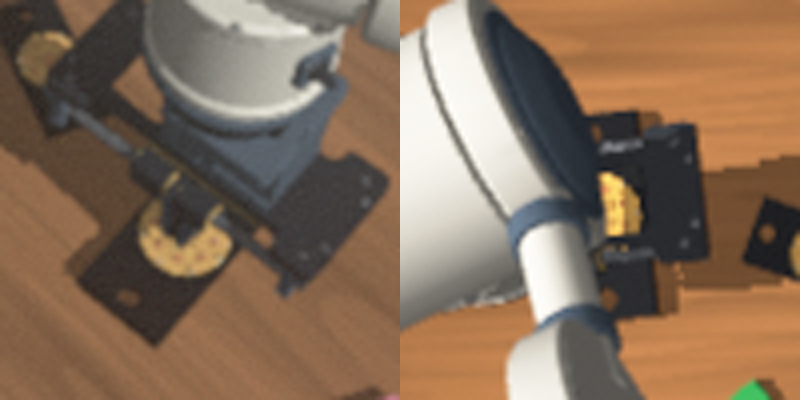

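The crops show the shut fingertip at the disc centre (scene about (325,259)) at z = 3 mm, without contact. The fingers pass through this board. I'll poke its black area, the table and the smaller black board to tell what is solid.

Run:
```python
from h import *
np.set_printoptions(precision=4,suppress=True)
print(ctrl.move_l([.5356,.3138,-.004],vel=.03,contact_N=4),ctrl.current_tool_pos(),ctrl.current_contact_force(),"table")
T=cv2.imread("pics/top0.png");S=cv2.imread("pics/scene0.png")
a=blob(T,(0,0,0),(180,255,60),(200,200,252,245)); print(cv2.minAreaRect(a[0]))
c=avg(cv2.minAreaRect(a[0])[0],(292,215),.012); print(c,plane("scene",(292,215),.012))
ctrl.move_l([.5356,.3138,.03],vel=.15); ctrl.move_l([c[0],c[1],.03],vel=.25)
print(ctrl.move_l([c[0],c[1],.003],vel=.04,contact_N=4),ctrl.current_tool_pos(),ctrl.current_contact_force(),"small")
print(ctrl.current_t())
```

```text
False [ 0.5354  0.3137 -0.0043] [ 0.6185 -0.3195 -0.5378] table
((236.05003356933594, 226.85000610351562), (13.914020538330078, 16.127614974975586), 18.434946060180664)
[0.5032 0.1608 0.012 ] [0.5105 0.1753 0.012 ]
False [0.5033 0.1608 0.0031] [ 0.3212 -0.1018  0.3903] small
16.9333
```

Run:
```python
from h import *
np.set_printoptions(precision=4,suppress=True)
c=ctrl.current_tool_pos()
for z in(-.01,-.02,-.03,-.04):
    h=ctrl.move_l([c[0],c[1],z],vel=.03,contact_N=4); print(h,ctrl.current_tool_pos(),ctrl.current_contact_force(),ctrl.current_t())
    if h: break
S=ctrl.read_camera("scene"); cv2.imwrite("pics/m5.png",cv2.resize(S[165:265,240:340],None,fx=6,fy=6,interpolation=cv2.INTER_CUBIC))
print(proj("scene",ctrl.current_tool_pos()))
```

```text
False [ 0.5033  0.1608 -0.0101] [ 0.579   0.4464 -0.6991] 17.5167
False [ 0.5032  0.1608 -0.0202] [ 0.1503 -0.2367  0.0594] 18.0
True [ 0.5036  0.1609 -0.0214] [-1.5038  0.061  10.2635] 18.2083
[289.2466 216.1277]
```

View pics/m5.png

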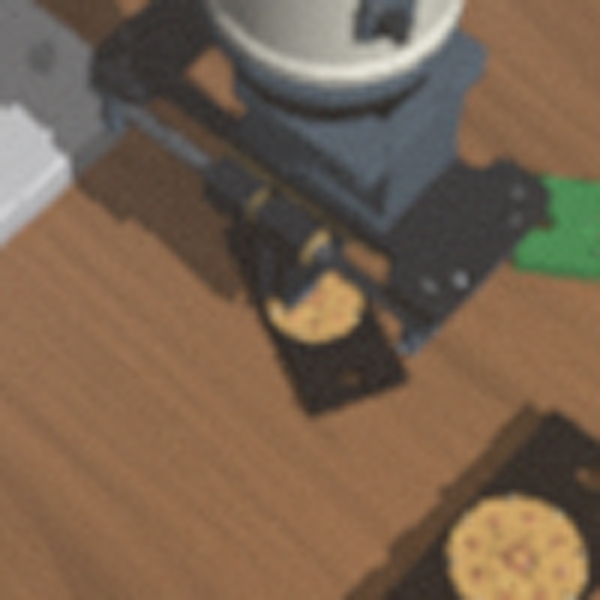

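The crop shows the shut fingers resting on the small board's disc, with the tip near scene (289,216). Contact came at a reported z of -21 mm, so the fingertip seems to be well above the reported TCP. I'll touch bare table to calibrate that offset.

Run:
```python
from h import *
np.set_printoptions(precision=4,suppress=True)
print("tq",ctrl.current_wrist_torque(),ctrl.current_contact_force())
c=ctrl.current_tool_pos()
ctrl.move_l([c[0],c[1],.02],vel=.15); ctrl.move_l([.61,.20,.02],vel=.2,ori=Rz(0)); ctrl.move_l([.61,.20,-.012],vel=.15)
h=ctrl.move_l([.61,.20,-.06],vel=.03,contact_N=4); print(h,ctrl.current_tool_pos(),ctrl.current_contact_force(),ctrl.current_wrist_torque(),ctrl.current_t())
S=ctrl.read_camera("scene");T=ctrl.read_camera("top");p=ctrl.current_tool_pos()
for z in(p[2],0): print(z,proj("scene",[p[0],p[1],z]),proj("top",[p[0],p[1],z]))
a=proj("scene",[p[0],p[1],0]).astype(int);b=proj("top",[p[0],p[1],0]).astype(int)
cv2.imwrite("pics/m6.png",np.hstack([cv2.resize(i[q[1]-40:q[1]+40,q[0]-40:q[0]+40],None,fx=5,fy=5,interpolation=cv2.INTER_CUBIC) for i,q in((S,a),(T,b))])); print(a,b)
```

```text
tq [-0.1094  0.36   -0.0135] [-0.6674 -0.1503  8.7987]
True [ 0.61    0.2    -0.0301] [-2.5862 -0.7967 13.2392] [-0.1833  0.6996  0.0039] 20.5583
-0.030121430056290158 [270.3102 252.968 ] [215.4949 183.714 ]
0 [270.4975 247.8353] [214.1995 182.6123]
[270 247] [214 182]
```

View pics/m6.png

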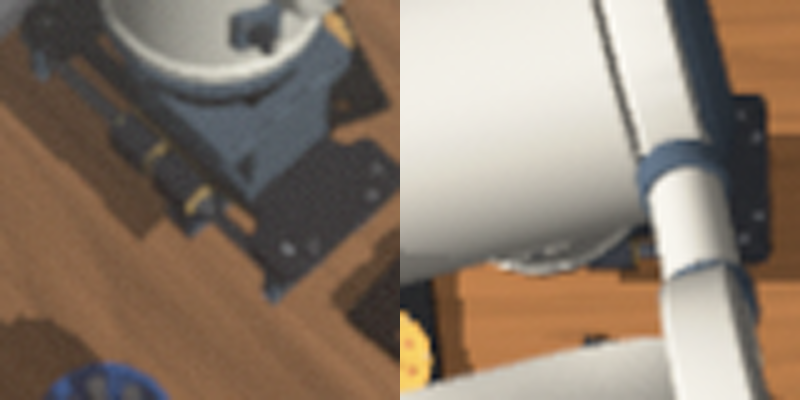

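Table contact came at a reported z of -30.1 mm. The decoy board contact then gives a height of 8.7 mm, which fits. So the fingertip sits 30 mm above the reported TCP, and I'll subtract 30 mm from commanded heights. I'll redo the grasp and carry the board to hover over the stand.

```bash
cat >> h.py <<'E'
OFF=.030   # true tip z = reported + OFF
def L(x,y,z,**k): return ctrl.move_l([x,y,z-OFF],**k)
def st(s):
    p=np.array(ctrl.current_tool_pos()); p[2]+=OFF
    print(s,"t %.1f"%ctrl.current_t(),p.round(4),"w %.1f"%(ctrl.current_grip_width()*91),"f %.1f"%ctrl.current_grasp_force(),np.round(ctrl.current_contact_force(),1),flush=True)
E
python3 - <<'E'
from h import *
L(.61,.20,.05,vel=.2); ctrl.goto([.5356,.3138,.06-OFF],Rz(5.2)); ctrl.command_gripper(1.0)
h=L(.5356,.3138,.0035,vel=.08,contact_N=6); st(h)
assert not h
ctrl.command_gripper(0.0); st("closed")
if ctrl.current_grasp_force()>5:
    L(.5356,.3138,.07,vel=.12); st("up")
    L(.5682,.0169,.07,vel=.15,ori=Rz(3.6)); st("over")
    for n in("scene","top"): cv2.imwrite(f"pics/{n}2.png",ctrl.read_camera(n))
E
```

```text
False t 23.9 [0.5359 0.3139 0.0038] w 90.9 f 0.0 [-0.5  0.4 -0.2]
closed t 24.5 [0.5357 0.3138 0.0037] w 59.7 f 30.0 [-0.9 -1.3  2.9]
up t 25.2 [0.5352 0.3136 0.0694] w 59.6 f 30.0 [ 0.1 -0.4 -3.4]
over t 27.4 [0.5681 0.0175 0.07  ] w 59.5 f 30.0 [ 0.5  0.6 -2.9]
```

Run:
```python
from h import *
L(.5682,.0169,.049,vel=.12,ori=Rz(3.6)); st("near")
h=L(.5682,.0169,.0275,vel=.03,contact_N=5); st(h); print(ctrl.current_wrist_torque())
```

```text
near t 27.8 [0.5676 0.0171 0.0486] w 59.5 f 30.0 [ 0.   0.2 -2.7]
True t 28.2 [0.569  0.0164 0.0388] w 59.9 f 30.0 [ 2.8 -4.7 -4.1]
[-0.79772919 -0.59648301  0.11585894]
```

Run:
```python
from h import *
x,y=.5682,.0169
L(x,y,.040,vel=.05,ori=Rz(3.6))
for i in range(5):
    f=np.array(ctrl.current_contact_force())[:2]
    n=np.linalg.norm(f)
    if n>1.2: x,y=np.array([x,y])+f/n*.0015
    L(x,y,ctrl.current_tool_pos()[2]+OFF,vel=.03)
    h=L(x,y,.0277,vel=.03,contact_N=6); st((h,round(x,4),round(y,4)))
    if not h or ctrl.current_tool_pos()[2]+OFF<.0295: break
```

```text
(True, np.float64(0.5692), np.float64(0.0158)) t 29.1 [0.569  0.0158 0.0275] w 60.1 f 30.0 [-0.9 -0.3  7.8]
```

Run:
```python
from h import *
np.set_printoptions(precision=4,suppress=True)
ctrl.command_gripper(1.0); st("released")
p=ctrl.current_tool_pos(); L(p[0],p[1],.14,vel=.2); 
l=[plane("top",(398.67,193.42),.006),plane("scene",(168.98,131.77),.006)]; hd=[plane("top",(409.22,229.1),.015),plane("scene",(189.43,110.8),.014)]
for a,b in zip(l,hd): d=(a-b)[:2]; print(a,b,np.linalg.norm(d),np.degrees(np.arctan2(d[1],d[0])))
lm,hm=(l[0]+l[1])/2,(hd[0]+hd[1])/2; d=(lm-hm)[:2]; yaw=np.degrees(np.arctan2(d[1],d[0])); u=d/np.linalg.norm(d)
g=lm[:2]-.085*u; print("grasp",g,"yaw",yaw,np.linalg.norm(d))
np.save("g.npy",[g[0],g[1],yaw])
L(g[0],g[1],.14,vel=.25,ori=Rz(yaw)); st("over loupe")
S=ctrl.read_camera("scene");T=ctrl.read_camera("top"); cv2.imwrite("pics/s3.png",S);cv2.imwrite("pics/t3.png",T)
C=np.hstack([cv2.resize(T[130:240,255:325],None,fx=4,fy=4),cv2.resize(S[145:245,175:285],None,fx=4.4,fy=4.4)[:440]])
cv2.imwrite("pics/m7.png",C); print(C.shape)
```

```text
released t 29.8 [0.5687 0.0158 0.0273] w 90.7 f 0.0 [1.  0.2 1.3]
[ 0.5682 -0.2665  0.006 ] [ 0.4779 -0.2848  0.015 ] 0.0921074802920501 11.484199257226384
[ 0.5712 -0.2651  0.006 ] [ 0.4813 -0.2813  0.014 ] 0.0913536193512204 10.274375618879745
grasp [ 0.4862 -0.2818] yaw 10.881773176653201 0.09172543757839778
over loupe t 31.9 [ 0.4862 -0.2808  0.1398] w 90.6 f 0.0 [ 1.1 -0.6 -0.9]
(440, 764, 3)
```

View pics/m7.png

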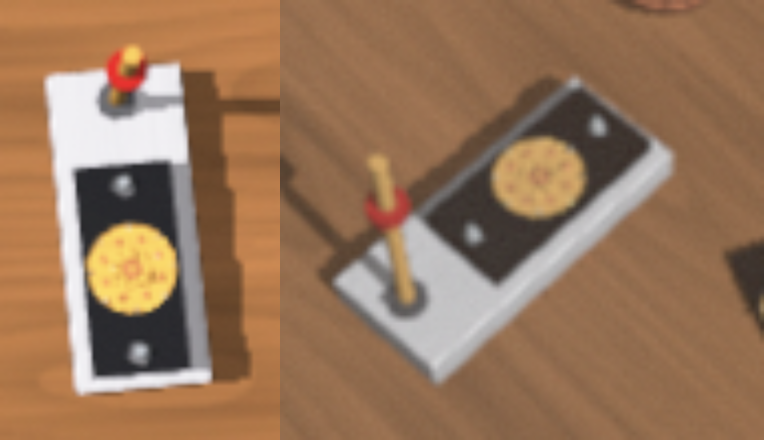

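The crop shows the board seated, with both pegs through the holes (top about (286,176) and (290,218)). The collar is still at top (286.5,147.5) and scene (199.5,191.8). Next I'll pick up the loupe.

Run:
```python
from h import *
from scipy.optimize import brentq
np.set_printoptions(precision=4,suppress=True)
seat=np.array([.5690,.0158]); u=np.array([np.cos(np.radians(3.6)),np.sin(np.radians(3.6))])
P0=seat+.105*u
for n,top,col,base in(("scene",(197.3,181.4),(199.5,191.8),(203.9,212.7)),("top",(288,143.75),(286.4,147.5),None)):
    q=lambda z:proj(n,[*P0,z])
    off=np.array(top)-q(.169); print(n,"off",off, "base" , base, q(.024)+off)
    a=q(.169)-q(.024); a/=np.linalg.norm(a)
    print("  collar z",brentq(lambda z:(np.array(col)-q(z)-off)@a,.02,.2), "no off",brentq(lambda z:(np.array(col)-q(z))@a,.02,.2))
print("tri collar",tri((286.4,147.5),(199.3,192.1)),"tri top",tri((288,143.75),(197.3,181.4)))
g=np.load("g.npy")
h=L(g[0],g[1],.0045,vel=.1,contact_N=6); st(h); assert not h
ctrl.command_gripper(0.0); st("closed")
if ctrl.current_grasp_force()>5: L(g[0],g[1],.08,vel=.08); st("up"); print(ctrl.current_wrist_torque())
```

```text
scene off [0.1606 0.1293] base (203.9, 212.7) [204.0067 212.9146]
  collar z 0.12460244216608161 no off 0.1239107497446042
top off [0.5478 0.7945] base None [284.0181 155.0146]
  collar z 0.12453951805325549 no off 0.11798375036861009
tri collar (array([0.6731, 0.0212, 0.1205]), np.float64(0.6990469464646142)) tri top (array([0.6727, 0.021 , 0.1658]), np.float64(0.039614449056011226))
False t 33.5 [ 0.4865 -0.282   0.005 ] w 91.3 f 0.0 [ 0.1  0.5 -0.4]
closed t 34.6 [ 0.4862 -0.2819  0.0045] w 15.5 f 30.0 [-0.  -0.5  0.5]
up t 35.7 [ 0.486  -0.2816  0.0796] w 16.0 f 30.0 [-0.6  0.4 -2. ]
[-0.0717  0.1499  0.0072]
```

Run:
```python
from h import *
np.set_printoptions(precision=4,suppress=True)
seat=np.array([.5690,.0158]); u=np.array([np.cos(np.radians(3.6)),np.sin(np.radians(3.6))])
t=seat-.085*u; g=np.load("g.npy")
L(g[0],g[1],.124,vel=.1,ori=Rz(3.6)); L(t[0],t[1],.124,vel=.1,ori=Rz(3.6)); ctrl.sleep(.5); st("hold")
lens=[*seat,.1245]
S=ctrl.read_camera("scene");T=ctrl.read_camera("top"); cv2.imwrite("pics/s4.png",S);cv2.imwrite("pics/t4.png",T)
px={}
for n,I in(("top",T),("scene",S)):
    e=proj(n,lens); b=e.astype(int); h=cv2.cvtColor(I,cv2.COLOR_BGR2HSV)
    w=h[b[1]-2:b[1]+3,b[0]-2:b[0]+3].reshape(-1,3).mean(0)
    print(n,"expected",e,"hsv at centre",w,"before",cv2.cvtColor(cv2.imread(f"pics/{n[0]}3.png"),cv2.COLOR_BGR2HSV)[b[1]-2:b[1]+3,b[0]-2:b[0]+3].reshape(-1,3).mean(0))
    D=cv2.absdiff(I,cv2.imread(f"pics/{n[0]}3.png")).max(2); D=(D>22).astype(np.uint8)
    r=24; print("\n".join("".join(".#"[v] for v in row) for row in D[b[1]-r:b[1]+r:1,b[0]-r:b[0]+r]))
```

```text
hold t 39.9 [0.4842 0.0104 0.124 ] w 15.4 f 30.0 [ 0.1 -0.7 -1.1]
top expected [290.6288 193.0649] hsv at centre [ 23.72  19.6  245.72] before [ 20.64 149.44 243.04]
................................................
................................................
................................................
................................................
................................................
................................................
................................................
................................................
................................................
.....................########...................
..................##############................
................#################...............
..............####################..............
.............######################.............
............########################............
...........##########################...........
...........###########################..........
..........#############################.........
..........#############################.........
...
[... 3171 characters left out ...]
##............
..............#####################.............
................##################..............
....................###########.................
....................########....................
.......................##.......................
................................................
................................................
................................................
................................................
................................................
................................................
................................................
................................................
................................................
```

Both views put the lens within about 1 px of its expected place. I'll raise it 1.5 mm to allow for slight sag, let it settle and hand in.

Run:
```python
from h import *
p=ctrl.current_tool_pos()
ctrl.move_l([p[0],p[1],p[2]+.0015],vel=.02); ctrl.sleep(1.0); st("final")
print(ctrl.sign_off())
```

```text
final t 41.2 [0.4842 0.0104 0.1255] w 16.2 f 30.0 [ 0.6 -0.1 -1.2]
the job is handed in; nothing more can be done
None
```

The job was handed in at 41.2 s with the board seated on both pegs and released and the loupe held over the disc at the collar's height (about 124.5 mm); no verdict was returned, and the last images put the lens within about 1 px of target (the first grasps missed because the fingertips sit 30 mm above the reported TCP, found by touching the table and corrected).

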